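# Prop up the bar lamp before the power cut

### The job

The power is about to go off: on the folding lamp with the straight bar head, raise the bar to about 60 degrees above the counter (two thirds of the way from lying flat to upright), let go of it and see that it holds there. Leave the round-headed lamp beside it as it is.

Things in the scene. Friction and masses are not known exactly. Their poses are not given: they have to be found in the camera images.
- bar (a joint): hinge angle of the bar lamp's bar, rad: 0 = the bar lies level over its base; grows as the free end rises; 1.047 = 60 degrees above the counter, 1.571 = upright, stop at 2.0. Starts nearly folded, 0.12 to 0.55. A stiff friction hinge without a spring: it takes about 0.35 N m (some 3 N at the grip point) to turn and stays where it is left.
- bar_grip (a point): point to hold on the bar lamp, mid width and thickness of the bar, 25 mm from its free end, 135 mm from the hinge axis. White plastic flat bar, 160 mm from hinge to free end, 36 mm wide (along the hinge axis), 14 mm thick; free end towards the robot, 65 mm past the base; both sides free to pinch from above. Turns with the bar: x to the hinge, y along the hinge axis, z out of its upper face.
- bar_hinge (a point): centre of the bar lamp's hinge axis, 42 mm above the counter, fixed. y along the level hinge axis, x level, away from the folded bar's free end, z up. Base: grey plastic block fixed to the counter, 110 mm long, 90 wide, 26 high, from 15 mm beyond the hinge (+x) to 95 mm before it (-x); two hinge cheeks beside the bar, 54 mm high, 62 mm over their outsides.
- disc_head (a point): centre of the round head of the other lamp, to be left alone: a white plastic disc 90 mm across and 14 mm thick on a thin arm, 115 mm from its own friction hinge, on the same kind of fixed grey base. It stands 300 to 460 mm to the left or right of the bar lamp (base to base, sideways), also nearly folded.
There are look-alikes about, which are no part of the job. What is shaped like the part that bears bar but red is not meant.

How it is judged:
By the outcome, as a careful person would: the job done as asked, in the order asked, and still so for the second after the job is handed in, with the robot touching nothing.
It also fails if it takes over 32 s, if anything falls off the work surface, if the arm or the gripper's body presses on something with over 40 N, if the wrist force passes 120 N, or if a joint passes its speed limit or range.

### The arm

A 6-joint arm with a two-finger parallel gripper is mounted at the origin on the work surface. World frame = base frame: x ahead of the robot, y to its left, z up, the work surface at z = 0. Lengths are in mm, angles in rad, forces in N, time in s.
With the tool pointing down it reaches from about 350 to 800 mm from the base axis. Payload 7.3 kg.
Tool frame: the origin (TCP) lies at the very end of the fingers, on their centre line; the grasp point (between the pads) lies 19 mm behind it; x points along the fingers, z is the direction in which the jaws open and shut, and the axes are right-handed (so a half turn about x gives the same grasp; the last joint's range is limited). The gripper opens to 85 mm and grips with 20 to 120 N. Pads are 22 mm wide; open, the fingers measure 114 mm over their backs; the gripper's body (76 mm by 85 mm) begins 54 mm behind the grasp point. The pads swing forward as they close: fully open they stand 13 mm farther back than shut.
Start: joints at [0.959, 0.342, 1.524, -0, 1.275, -0.146], TCP at [235.786, 469.094, 231.322] pointing down, gripper open.
Joint ranges: [-2.53, 2.53], [-0.77, 2.02], [0.04, 2.7], [-1, 4.14], [0.28, 2.66], [-3.11, 3.11]. Speed limits (rad/s): [2.57, 2.57, 3.14, 3.14, 3.14, 3.14].

### API

Orientations are given as a unit quaternion [x, y, z, w].
In Python, from workcell import sense, read_camera, close_job, spot_in, cut_out gives the robot as it stands. The module is installed in compiled form; this text tells all that it offers.
- The arm moves only by the tool arm_command, never from a script. Its argument "moves" is a list of rows, each an object with "offset": the shift along the tool's x, y, z in mm, a list of three; "turn": the turn about the tool's x in rad. In form: [{"offset": [x, y, z], "turn": turn}, ...]. A call has 1 to 20 rows; each row is the pose to reach, as a shift and turn from the pose commanded when the call began, along the tool's axes at that moment; what a row does not reach only later rows make up. A row lasts 1/10 s, in which the tool goes at most 50 mm and 8.59 degrees, less where a joint would pass 70% of its speed; a pose out of reach is approached as far as the arm can. A call with a gripper value outside its range is refused whole. "claw" is the finger opening in mm, from 0 to 85.4, set as the call begins (left out, the last holds). The fingers move at their own pace and stop on an object; "squeeze" is the grip in N (left out, the last holds). Time passes only in rows, so rows that repeat a pose let the fingers close. It gives the time, the measured TCP pose, the force and the opening at its end, in the units of the state.
- sense(): the state, without advancing time (a new reading comes with each control period).
- read_camera(name): name is "scene" or "side" or "wrist"; returns a dict with "frame" (420x560x3 uint8, red, green, blue), "fx", "fy", "cx", "cy" (pixels), "xyz" and "orientation" of the camera in the world; the wrist camera has in their place "tool_from_camera" (4x4, takes a point from camera to tool coordinates, whose origin is the TCP and whose axes are the tool frame's). Camera axes: x right, y down, z forward; pixel columns grow to the right and rows downward; lengths in mm; the calibration is good to about 2 mm. The wrist camera is an equidistant fisheye: a pixel r from the principal point sees the ray r / f radians off the axis. A picture is of the moment at which its call begins: read the wrist's pose just before it. There is no depth.
- close_job(): hands the job in, once; it reports no verdict.
Trained networks look in the newest picture that a camera, given by its name, has taken for a name from the list of things; names that differ only in an ending like _2 or _b are one class to them, and where a whole thing is asked for, a point or a joint stands for the part that bears it (a point fixed in the world has none). Each returns a list of dicts, best first, with "score" (0 to 1); they miss things now and then, are a little off and sometimes report something else, mostly with a low value. They report only what shows in the picture. A call takes as long as a camera call. They do not tell look-alikes from the thing itself.
- spot_in(query, camera): "point" ([x, y, z] in mm, in world coordinates, good to about 4 mm: the middle of the surface that is visible of it).
- cut_out(query, camera): "pixels" (420x560 bool, what is visible of it).
The state is a dict: "time": time; "joint_pos": joint angles; "dq": joint speeds; "joint_efforts": joint torques, N m; "tool_pos": TCP position; "orientation": TCP orientation; "wrist_force": force on the tool from outside, world axes, zero at the start; "wrist_torque": the same for the moment, N m; "gripper_width": finger opening in mm.
Only numpy, scipy, OpenCV 4.12 (cv2) and the standard library are available. Lean on these libraries where they do the work, as an engineer would, in place of code of your own. Each camera call takes 0.05 s, during which the arm holds its last target.

## Working session

There is one attempt and no reset: what is moved stays moved. The work goes in short steps, Python scripts to look and compute and a tool call to move; the robot and the scene stay as the last step left them, time stands still between calls to the robot, and variables do not carry over. Pictures are saved under pics/ and viewed, and the job is handed in when it is done.

Besides the shell and the picture viewer there is one more tool, called after "Request:" as a command line: name --argument value ..., lists and objects as JSON in quotes. arm_command: Moves the arm, as the interface text tells. Its arguments: {"type":"object","properties":{"moves":{"type":"array"},"claw":{"type":"number"},"squeeze":{"type":"number"}},"required":["moves"]}

```bash
mkdir -p pics; cat > h.py <<'E'
import numpy as np, cv2
from workcell import *
from scipy.spatial.transform import Rotation as R
E
python3 - <<'E'
from h import *
s=sense(); print({k:np.round(v,3).tolist() for k,v in s.items()})
for c in ("scene","side"):
    d=read_camera(c); cv2.imwrite(f"pics/{c}0.png",d["frame"][:,:,::-1])
    print(c,d["xyz"],d["orientation"],d["fx"],d["cx"],d["cy"])
    for q in ("bar","bar_grip","bar_hinge","disc_head"):
        print(q,[(np.round(r["point"]).tolist(),round(r["score"],2)) for r in spot_in(q,c)])
E
```

```text
{'time': 0.0, 'joint_pos': [0.959, 0.343, 1.525, 0.0, 1.275, -0.146], 'dq': [0.0, -0.002, -0.0, 0.001, 0.0, 0.0], 'joint_efforts': [-0.002, -43.369, -24.6, -0.0, 0.008, 0.0], 'tool_pos': [235.545, 468.748, 230.624], 'orientation': [-0.371, 0.602, 0.371, 0.601], 'wrist_force': [-0.383, -0.268, 0.68], 'wrist_torque': [0.035, -0.006, -0.013], 'gripper_width': 85.311}
scene [1065.60511008  789.00619525  690.73651175] [ 0.21499974  0.87037823 -0.42998289 -0.10644984] 400.2903541516437 275.5384443424191 205.92128338026333
bar [([821.0, 206.0, 50.0], 0.9), ([562.0, 176.0, 66.0], 0.86), ([719.0, 395.0, 46.0], 0.65)]
bar_grip [([559.0, 177.0, 64.0], 0.92), ([816.0, 212.0, 51.0], 0.92), ([715.0, 393.0, 48.0], 0.82)]
bar_hinge [([843.0, 214.0, 39.0], 0.89), ([591.0, 187.0, 46.0], 0.77)]
disc_head [([531.0, -155.0, 85.0], 0.88)]
side [440.85198796 727.69128503 643.51396909] [-0.13362684  0.89207067 -0.42550213  0.07281297] 381.2362755890184 277.6140303380464 218.7092144742193
bar [([803.0, 210.0, 51.0], 0.96), ([555.0, 182.0, 64.0], 0.89)]
bar_grip [([806.0, 206.0, 45.0], 0.81), ([704.0, 393.0, 52.0], 0.72), ([550.0, 182.0, 68.0], 0.64)]
bar_hinge [([727.0, 403.0, 46.0], 0.72), ([579.0, 190.0, 51.0], 0.64), ([833.0, 214.0, 45.0], 0.56)]
disc_head [([522.0, -150.0, 87.0], 0.76)]
```

View pics/scene0.png

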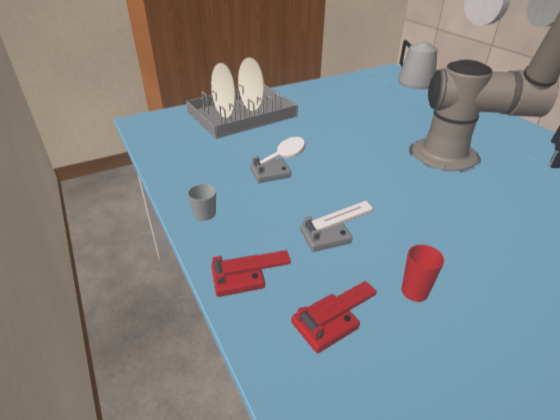

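View pics/side0.png

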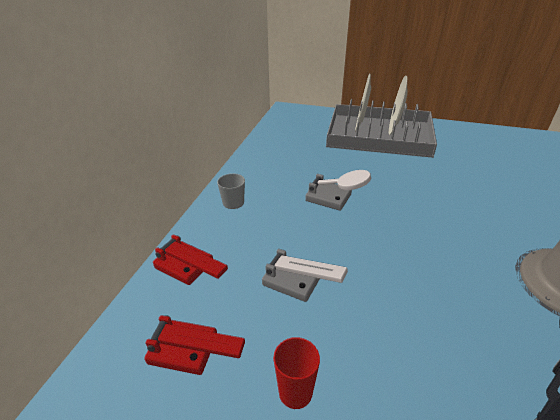

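White bar lamp: scene (340,215), side (312,268). The other two bar lamps are red and the disc lamp is farther off. Next I fit the bar pose in both views.

```bash
cat >> h.py <<'E'
from scipy.optimize import minimize, least_squares
def boxpts(hx,hy,yaw,th,w=36,t=14,x0=0,x1=160):
    # bar direction: from hinge, -x_h (yaw = heading of hinge->free end), raised th
    e=np.array([np.cos(yaw)*np.cos(th),np.sin(yaw)*np.cos(th),np.sin(th)])
    y=np.array([-np.sin(yaw),np.cos(yaw),0]); n=np.cross(e,y)
    return np.array([np.array([hx,hy,42])+a*e+b*y*w/2+c*n*t/2 for a in(x0,x1) for b in(-1,1) for c in(-1,1)])
def proj(d,P):
    M=R.from_quat(d["orientation"]).as_matrix()
    q=(P-np.array(d["xyz"]))@M
    return np.c_[d["fx"]*q[:,0]/q[:,2]+d["cx"],d["fy"]*q[:,1]/q[:,2]+d["cy"]]
def hullmask(p,S=4):
    m=np.zeros((420*S,560*S),np.uint8)
    h=cv2.convexHull(((p+.5)*S).astype(np.float32)); cv2.fillConvexPoly(m,np.round(h).astype(np.int32),1)
    return cv2.resize(m.astype(np.float32),(560,420),interpolation=cv2.INTER_AREA)
def getmask(c,save=None,near=None):
    d=read_camera(c); rs=cut_out("bar",c); f=d["frame"].astype(int)
    best=None
    for r in rs:
        m=r["pixels"]; col=f[m].mean(0)
        print(c,round(r["score"],2),m.sum(),np.round(col),np.round(np.argwhere(m).mean(0)))
        if col[1]>110 and best is None: best=m
    if save: 
        o=d["frame"][:,:,::-1].copy(); 
        if best is not None: o[best]=o[best]//2+np.array([0,127,0],np.uint8)
        cv2.imwrite(save,o)
    return d,best
def fit(ds,p0,free=(0,1,2,3)):
    p0=np.array(p0,float); free=list(free)
    def cost(v):
        p=p0.copy(); p[free]=v; s=0
        for d,m in ds: s+=np.abs(hullmask(proj(d,boxpts(*p)))-m).sum()
        return s
    sc=np.array([8,8,.15,.15])[free]
    v=p0[free]
    for k in range(4):
        n=len(free); sim=np.vstack([v]+[v+sc*np.eye(n)[i]/(k+1)*(-1)**k for i in range(n)])
        r=minimize(cost,v,method="Nelder-Mead",options=dict(initial_simplex=sim,maxiter=150,xatol=.01,fatol=.2)); v=r.x
    p=p0.copy(); p[free]=v; return p,r.fun
E
python3 - <<'E'
from h import *
ds=[]
for c in("scene","side"):
    d,m=getmask(c,f"pics/m_{c}.png"); 
    if m is not None: ds.append((d,m))
p0=[630,200,np.arctan2(-20,-140)+2*np.pi,.3]
for dd in (ds,ds[:1],ds[1:]): 
    p,f=fit(dd,p0);print(np.round(p,3),f,[m.sum() for _,m in dd])
p,f=fit(ds,p0); np.save("p.npy",p)
for i,(d,m) in enumerate(ds):
    o=d["frame"][:,:,::-1].copy(); q=proj(d,boxpts(*p)); h=cv2.convexHull(q.astype(np.float32))
    o=cv2.resize(o,None,fx=4,fy=4); cv2.polylines(o,[np.int32((h+.5)*4)],True,(0,0,255),1)
    c=(q.mean(0)*4).astype(int); cv2.imwrite(f"pics/fit{i}.png",o[max(0,c[1]-200):c[1]+200,max(0,c[0]-300):c[0]+300])
E
```

```text
scene 0.96 819 [195. 188. 186.] [216. 340.]
scene 0.73 1071 [158.  62.  67.] [262. 252.]
scene 0.6 1373 [153.  62.  66.] [305. 338.]
side 0.88 1051 [141.  30.  29.] [259. 194.]
side 0.83 1133 [175. 167. 163.] [268. 309.]
side 0.58 1831 [139.  29.  28.] [340. 198.]
[6.36416e+02 1.59865e+02 2.96400e+00 2.15000e-01] 357.5625 [np.int64(819), np.int64(1133)]
[6.38629e+02 1.53916e+02 2.73600e+00 4.01000e-01] 135.1875 [np.int64(819)]
[ 6.41251e+02  1.60275e+02  3.29900e+00 -1.58000e-01] 119.125 [np.int64(1133)]
```

```bash
python3 -c "
import cv2,numpy as np
a=cv2.imread('pics/fit0.png');b=cv2.imread('pics/fit1.png');print(a.shape,b.shape)
cv2.imwrite('pics/fitb.png',cv2.resize(np.vstack([a[60:340,:600],b[60:340,:600]]),(600,560)))"
```

```text
(400, 600, 3) (400, 600, 3)
```

View pics/fitb.png

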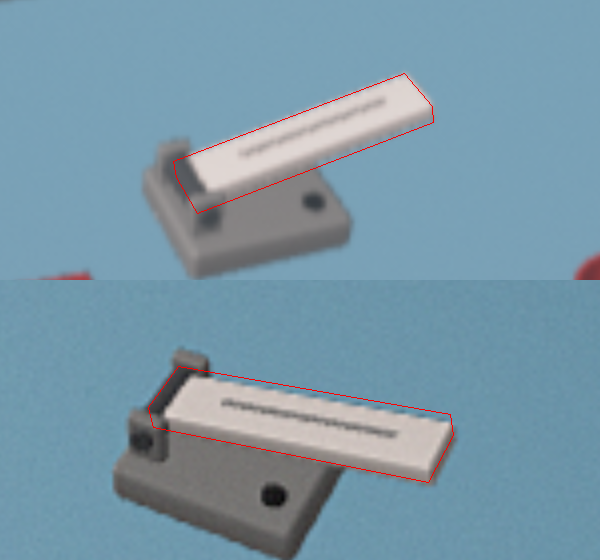

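```bash
cat >> h.py <<'E'
def wmask(d,near,rad=75):
    f=d["frame"].astype(int); 
    m=((f[...,0]-f[...,2]>-12)&(f[...,0]-f[...,1]<40)&(f[...,0]>140)).astype(np.uint8)
    yy,xx=np.mgrid[:420,:560]; m[np.hypot(xx-near[0],yy-near[1])>rad]=0
    m=cv2.morphologyEx(m,cv2.MORPH_OPEN,np.ones((2,2)))
    n,l,st,_=cv2.connectedComponentsWithStats(m); k=1+np.argmax(st[1:,4]); 
    cs,_=cv2.findContours((l==k).astype(np.uint8),cv2.RETR_EXTERNAL,cv2.CHAIN_APPROX_NONE)
    o=np.zeros((420,560),np.uint8); cv2.drawContours(o,cs,-1,1,-1); return o>0
def fit2(ds,p0,free=(0,1,2,3,4)):
    p0=np.array(p0,float); free=list(free)
    def cost(v):
        p=p0.copy(); p[free]=v; s=0
        for d,m in ds: s+=np.abs(hullmask(proj(d,boxpts(*p[:4],x0=p[4])))-m).sum()
        return s
    sc=np.array([8,8,.15,.15,5])[free]; v=p0[free]
    for k in range(6):
        n=len(free); sim=np.vstack([v]+[v+sc*np.eye(n)[i]/(k//2+1)*(-1)**k for i in range(n)])
        r=minimize(cost,v,method="Nelder-Mead",options=dict(initial_simplex=sim,maxiter=200,xatol=.01,fatol=.2)); v=r.x
    p=p0.copy(); p[free]=v; return p,r.fun
def show(ds,p,name):
    os=[]
    for d,m in ds:
        q=proj(d,boxpts(*p[:4],x0=p[4])); o=cv2.resize(d["frame"][:,:,::-1],None,fx=4,fy=4)
        cs,_=cv2.findContours(cv2.resize(m.astype(np.uint8),None,fx=4,fy=4,interpolation=0),0,2); cv2.drawContours(o,cs,-1,(0,255,0),1)
        cv2.polylines(o,[np.int32((cv2.convexHull(q.astype(np.float32))+.5)*4)],True,(0,0,255),1)
        c=(q.mean(0)*4).astype(int); c=[max(300,c[0]),max(145,c[1])]; os.append(o[c[1]-145:c[1]+145,c[0]-300:c[0]+300])
    cv2.imwrite(name,np.vstack(os))
E
python3 - <<'E'
from h import *
ds=[]
for c,n in(("scene",(340,216)),("side",(309,268))):
    d=read_camera(c); ds.append((d,wmask(d,n)))
p0=[636,160,2.96,.25,10]
for dd in (ds,ds[:1],ds[1:]): 
    p,f=fit2(dd,p0 );print(np.round(p,3),f,[m.sum() for _,m in dd])
    if len(dd)==2: show(ds,p,"pics/fit2.png"); np.save("p.npy",p); e=-np.array([np.cos(p[2]),np.sin(p[2])]); print(p[:2]-135*np.cos(p[3])*e,42+135*np.sin(p[3]))
E
```

```text
[6.36066e+02 1.58518e+02 2.94600e+00 2.02000e-01 1.38410e+01] 312.8125 [np.int64(755), np.int64(938)]
[506.33652765 184.25821962] 69.06774366113993
[6.34731e+02 1.59798e+02 2.96100e+00 2.07000e-01 1.24560e+01] 96.875 [np.int64(755)]
[6.39908e+02 1.57554e+02 2.97300e+00 1.49000e-01 1.64990e+01] 214.5625 [np.int64(938)]
```

View pics/fit2.png

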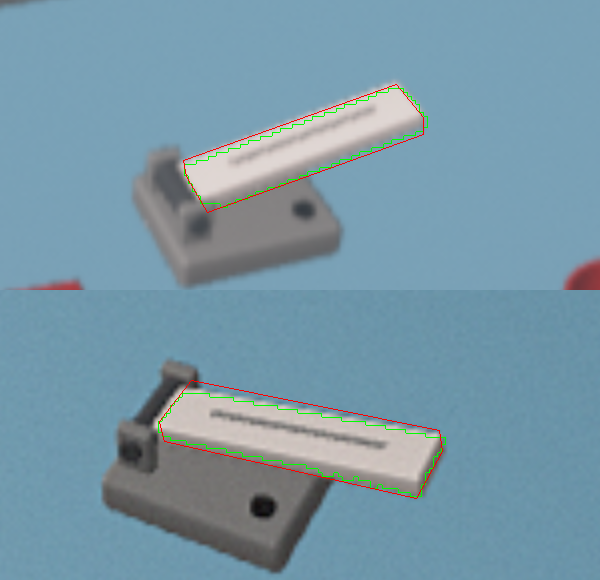

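```bash
cat >> h.py <<'E'
def rel(target,yawz=None):
    s=sense(); M=R.from_quat(s["orientation"]).as_matrix()
    print("pos",np.round(s["tool_pos"],1),"x",np.round(M[:,0],3),"z",np.round(M[:,2],3),"F",np.round(s["wrist_force"],1),"w",round(s["gripper_width"],1),"t",s["time"])
    print("offset",np.round(M.T@(np.array(target)-s["tool_pos"]),1))
    if yawz is not None:
        for sg in(1,-1):
            v=M.T@(sg*np.array([-np.sin(yawz),np.cos(yawz),0])); a=np.arctan2(-v[1],v[2]); print("turn",round(a,3))
E
python3 - <<'E'
from h import *
rel([506,184,190],2.955); print(sense()["joint_pos"])
E
```

```text
pos [235.8 469.1 231.3] x [ 0.  0. -1.] z [0.449 0.893 0.   ] F [-1.   1.  -0.3] w 85.4 t 0.8
offset [  41.3 -369.5 -133.4]
turn 2.862
turn -0.279
[ 9.58967287e-01  3.41954400e-01  1.52409744e+00  9.03094012e-06
  1.27541927e+00 -1.46029285e-01]
```

Request:
arm_command --moves '[{"offset": [0,-35,-13],"turn": -0.03},{"offset": [5,-75,-27],"turn": -0.06},{"offset": [10,-115,-42],"turn": -0.09},{"offset": [15,-160,-58],"turn": -0.12},{"offset": [20,-205,-74],"turn": -0.155},{"offset": [25,-250,-90],"turn": -0.19},{"offset": [30,-295,-106],"turn": -0.22},{"offset": [36,-335,-121],"turn": -0.25},{"offset": [40,-360,-130],"turn": -0.27},{"offset": [41,-369.5,-133.4],"turn": -0.279},{"offset": [41,-369.5,-133.4],"turn": -0.279},{"offset": [41,-369.5,-133.4],"turn": -0.279}]' --claw 80 --squeeze 40

```text
time: 2.0
tool_pos: [505.3, 184.7, 190.4]
orientation: [-0.451, 0.544, 0.451, 0.544]
wrist_force: [-0.2, 0.3, -0.3]
gripper_width: 80.0
```

```bash
python3 - <<'E'
from h import *
rel([506,184,50],2.955)
s=sense(); d=read_camera("wrist"); 
o=d["frame"][:,:,::-1].copy()
M=R.from_quat(s["orientation"]).as_matrix(); T=np.array(d["tool_from_camera"]); print(np.round(T,3).tolist())
P=boxpts(636,159,2.955,.2,x0=13)
pt=(P-s["tool_pos"])@M; pc=(pt-T[:3,3])@T[:3,:3]
r=np.hypot(pc[:,0],pc[:,1]); th=np.arctan2(r,pc[:,2]); u=d["fx"]*th*pc[:,0]/r+d["cx"]; v=d["fy"]*th*pc[:,1]/r+d["cy"]
o=cv2.resize(o,(800,600)); k=800/560
for a,b in zip(u,v): cv2.circle(o,(int((a+.5)*k),int((b+.5)*k)),3,(0,0,255),-1)
cv2.imwrite("pics/w1.png",o); print(np.round(np.c_[u,v]).tolist())
E
```

```text
pos [505.3 184.7 190.4] x [-0.  0. -1.] z [0.186 0.983 0.   ] F [-0.2  0.3 -0.3] w 80.0 t 2.0
offset [140.4  -0.8  -0.6]
turn 3.141
turn -0.0
[[-0.0, -0.279, 0.96, -143.229], [0.001, -0.96, -0.279, 70.519], [1.0, 0.001, 0.001, -0.194], [0.0, 0.0, 0.0, 1.0]]
[[297.0, 301.0], [298.0, 310.0], [264.0, 301.0], [263.0, 310.0], [302.0, 170.0], [303.0, 177.0], [259.0, 170.0], [258.0, 177.0]]
```

View pics/w1.png

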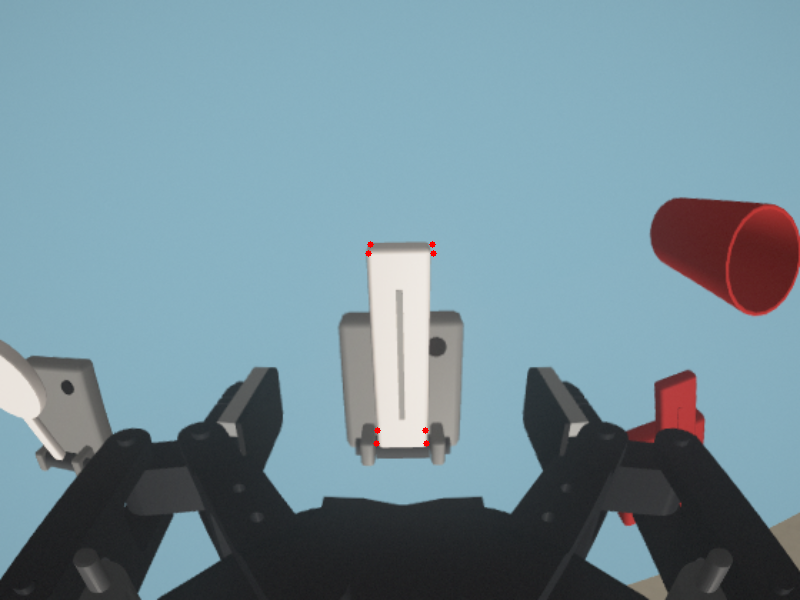

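The wrist picture agrees with the fit to about 1 mm: bar tip at (400,245), fingers straddling the bar at (230–570,400). I'll descend and close.

Request:
arm_command --moves '[{"offset": [35,0,0],"turn": 0},{"offset": [75,0,0],"turn": 0},{"offset": [110,0,0],"turn": 0},{"offset": [130,0,0],"turn": 0},{"offset": [140,-0.8,-0.6],"turn": 0},{"offset": [140,-0.8,-0.6],"turn": 0},{"offset": [140,-0.8,-0.6],"turn": 0}]' --claw 70

```text
time: 2.75
tool_pos: [507.2, 183.9, 51.5]
orientation: [-0.452, 0.544, 0.451, 0.545]
wrist_force: [-0.5, 0.4, 0.3]
gripper_width: 70.2
```

Request:
arm_command --moves '[{"offset": [0,0,0],"turn": 0},{"offset": [0,0,0],"turn": 0},{"offset": [0,0,0],"turn": 0},{"offset": [0,0,0],"turn": 0},{"offset": [0,0,0],"turn": 0},{"offset": [0,0,0],"turn": 0},{"offset": [0,0,0],"turn": 0},{"offset": [0,0,0],"turn": 0}]' --claw 20 --squeeze 40

```text
time: 3.55
tool_pos: [506.8, 182.5, 51.0]
orientation: [-0.452, 0.544, 0.451, 0.544]
wrist_force: [-1.2, -5.2, 2.6]
gripper_width: 35.0
```

```bash
python3 - <<'E'
from h import *
th0=.2;yaw=2.955;s=sense();p=s["tool_pos"]; rel(p)
M=R.from_quat(s["orientation"]).as_matrix()
h=np.array([636,159,42.]); g=np.array(p)+[0,0,19]; e=np.array([np.cos(yaw),np.sin(yaw),0])
v=g-h; rad=np.hypot(v@e,v[2]); a0=np.arctan2(v[2],v@e); print("r,a0",rad,a0)
for a in np.linspace(a0,1.06,16): 
    t=h+rad*(np.cos(a)*e+np.sin(a)*np.array([0,0,1])); print(round(a,3),np.round(M.T@(t-(h+v@e*e+[0,0,v[2]])),1))
d=read_camera("scene"); cv2.imwrite("pics/s2.png",d["frame"][:,:,::-1])
E
```

```text
pos [506.8 182.5  51. ] x [ 0.001 -0.001 -1.   ] z [ 0.185  0.983 -0.001] F [-1.2 -5.2  2.6] w 35.0 t 3.55
offset [0. 0. 0.]
r,a0 134.2285341131875 0.20984234486302014
0.21 [-0.  0. -0.]
0.267 [-7.4 -1.8 -0. ]
0.323 [-14.7  -4.   -0. ]
0.38 [-21.8  -6.6  -0. ]
0.437 [-28.8  -9.7  -0. ]
0.493 [-35.6 -13.1  -0. ]
0.55 [-42.2 -16.9  -0.1]
0.607 [-48.5 -21.   -0.1]
0.663 [-54.7 -25.6  -0.1]
0.72 [-60.5 -30.4  -0.1]
0.777 [-66.1 -35.6  -0.1]
0.833 [-71.4 -41.1  -0.1]
0.89 [-76.3 -46.9  -0.1]
0.947 [-80.9 -52.9  -0.1]
1.003 [-85.2 -59.2  -0.1]
1.06 [-89.1 -65.7  -0.1]
```

View pics/s2.png

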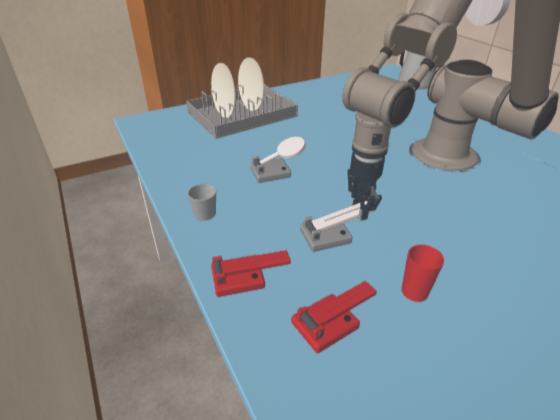

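Gripped at 35 mm on the bar tip, scene (365,205). I'll raise it along the arc now.

Request:
arm_command --moves '[{"offset": [-3.7,-0.8,-0.5],"turn": 0},{"offset": [-7.4,-1.8,-1],"turn": 0},{"offset": [-14.7,-4,-1.5],"turn": 0},{"offset": [-21.8,-6.6,-1.5],"turn": 0},{"offset": [-28.8,-9.7,-1.5],"turn": 0},{"offset": [-35.6,-13.1,-1.5],"turn": 0},{"offset": [-42.2,-16.9,-1.5],"turn": 0},{"offset": [-48.5,-21,-1.5],"turn": 0},{"offset": [-54.7,-25.6,-1.5],"turn": 0},{"offset": [-54.7,-25.6,-1.5],"turn": 0},{"offset": [-54.7,-25.6,-1.5],"turn": 0}]'

```text
time: 4.7
tool_pos: [532.0, 177.9, 105.9]
orientation: [-0.451, 0.544, 0.451, 0.545]
wrist_force: [2.2, 5.0, -2.3]
gripper_width: 35.4
```

```bash
cat > chk.py <<'E'
from h import *
import sys
yaw=2.96;s=sense();p=s["tool_pos"]; rel(p)
M=R.from_quat(s["orientation"]).as_matrix()
h=np.array([636,159,42.]); g=np.array(p)+[0,0,19]; e=np.array([np.cos(yaw),np.sin(yaw),0])
v=g-h; rad=np.hypot(v@e,v[2]); a0=np.arctan2(v[2],v@e); print("r,a0",rad,a0)
ds=[]
for c in("scene","side"):
    d=read_camera(c); n=proj(d,boxpts(636,159,2.96,a0)).mean(0); ds.append((d,wmask(d,n)))
p0=[636,159,2.96,a0,13]
for dd in(ds,ds[:1],ds[1:]):
    p,f=fit2(dd,p0,(3,)); print(np.round(p,3),f)
    if len(dd)==2: show(ds,p,sys.argv[1])
for a in np.linspace(a0,1.06,9): 
    t=rad*(np.cos(a)*e+np.sin(a)*np.array([0,0,1])); print(round(a,3),np.round(M.T@(t-(v@e*e+[0,0,v[2]])),1))
E
python3 chk.py pics/c3.png
```

```text
pos [532.  177.9 105.9] x [ 0.001  0.002 -1.   ] z [0.186 0.983 0.002] F [ 2.2  5.  -2.3] w 35.4 t 4.7
offset [0. 0. 0.]
r,a0 134.3350339486731 0.6652487009707012
[6.36e+02 1.59e+02 2.96e+00 6.13e-01 1.30e+01] 796.1875
[6.36e+02 1.59e+02 2.96e+00 6.03e-01 1.30e+01] 262.0625
[6.36e+02 1.59e+02 2.96e+00 6.23e-01 1.30e+01] 530.1875
0.665 [ 0. -0.  0.]
0.715 [-5.1 -4.2  0. ]
0.764 [-10.   -8.7   0.1]
0.813 [-14.7 -13.4   0.1]
0.863 [-19.1 -18.3   0.1]
0.912 [-23.3 -23.5   0.2]
0.961 [-27.2 -28.8   0.2]
1.011 [-30.9 -34.3   0.2]
1.06 [-34.2 -40.    0.3]
```

View pics/c3.png

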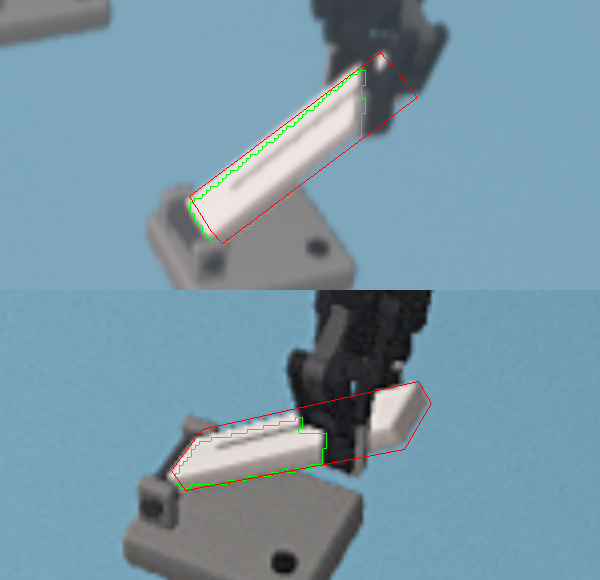

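The bar follows the gripper, at about 0.65 rad in both views. I'll continue.

Request:
arm_command --moves '[{"offset": [-2.5,-2,0.3],"turn": 0},{"offset": [-7.5,-6.5,0.7],"turn": 0},{"offset": [-12.3,-11,0.7],"turn": 0},{"offset": [-17,-16,0.7],"turn": 0},{"offset": [-21.2,-21,0.7],"turn": 0},{"offset": [-25.2,-26.2,0.7],"turn": 0},{"offset": [-29.1,-31.5,0.7],"turn": 0},{"offset": [-32,-36,0.7],"turn": 0},{"offset": [-33.9,-39.4,0.7],"turn": 0},{"offset": [-33.9,-39.4,0.7],"turn": 0},{"offset": [-33.9,-39.4,0.7],"turn": 0},{"offset": [-33.9,-39.4,0.7],"turn": 0}]'

```text
time: 6.0
tool_pos: [570.4, 171.2, 139.2]
orientation: [-0.451, 0.544, 0.452, 0.545]
wrist_force: [1.4, 6.5, -6.9]
gripper_width: 34.9
```

```bash
python3 chk.py pics/c4.png
```

```text
pos [570.4 171.2 139.2] x [-0.     0.002 -1.   ] z [0.186 0.983 0.002] F [ 1.4  6.5 -6.9] w 34.9 t 6.0
offset [0. 0. 0.]
r,a0 133.97245878437099 1.0494996621157746
[636.    159.      2.96    0.971  13.   ] 716.125
[636.   159.     2.96   0.97  13.  ] 321.3125
[636.    159.      2.96    0.978  13.   ] 395.1875
1.049 [-0. -0. -0.]
1.051 [-0.1 -0.2  0. ]
1.052 [-0.2 -0.3  0. ]
1.053 [-0.3 -0.5  0. ]
1.055 [-0.3 -0.6  0. ]
1.056 [-0.4 -0.8  0. ]
1.057 [-0.5 -0.9  0. ]
1.059 [-0.6 -1.1  0. ]
1.06 [-0.7 -1.2  0. ]
```

View pics/c4.png

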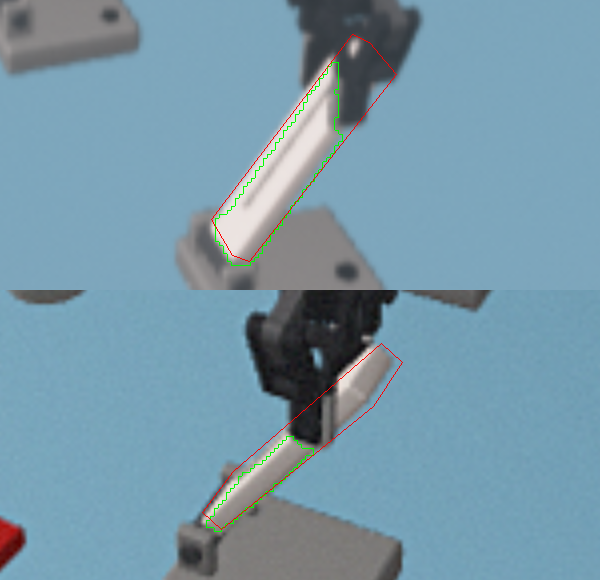

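Both views show the bar at about 60° in the grip. Let go, back off, measure free of occlusion.

Request:
arm_command --moves '[{"offset": [0,0,0],"turn": 0},{"offset": [0,0,0],"turn": 0},{"offset": [0,0,0],"turn": 0},{"offset": [0,0,0],"turn": 0},{"offset": [0,0,0],"turn": 0},{"offset": [0,0,0],"turn": 0}]' --claw 75

```text
time: 6.7
tool_pos: [570.5, 170.2, 139.1]
orientation: [-0.451, 0.544, 0.451, 0.545]
wrist_force: [0.1, -0.1, -0.9]
gripper_width: 75.2
```

Request:
arm_command --moves '[{"offset": [-25,0,0],"turn": 0},{"offset": [-60,0,0],"turn": 0},{"offset": [-100,0,0],"turn": 0},{"offset": [-120,40,0],"turn": 0},{"offset": [-130,85,0],"turn": 0},{"offset": [-130,130,0],"turn": 0},{"offset": [-130,150,0],"turn": 0},{"offset": [-130,150,0],"turn": 0},{"offset": [-130,150,0],"turn": 0}]'

```text
time: 7.6
tool_pos: [423.6, 198.3, 269.4]
orientation: [-0.452, 0.544, 0.451, 0.545]
wrist_force: [0.5, 0.1, -0.8]
gripper_width: 75.0
```

```bash
cat > chk2.py <<'E'
from h import *
import sys
print(sense()["time"],sense()["wrist_force"],sense()["tool_pos"])
ds=[]
for c in("scene","side"):
    d=read_camera(c); n=proj(d,boxpts(636,159,2.96,1.04)).mean(0); ds.append((d,wmask(d,n)))
p0=[636,159,2.96,1.04,13]
for fr in((3,),(0,1,2,3,4)):
  for dd in(ds,ds[:1],ds[1:]):
    p,f=fit2(dd,p0,fr); print(np.round(p,3),f,[m.sum() for _,m in dd])
    if len(dd)==2: show(ds,p,sys.argv[1])
cv2.imwrite("pics/full.png",ds[0][0]["frame"][:,:,::-1])
E
python3 chk2.py pics/c5.png
```

```text
7.6 [ 0.50175287  0.13926866 -0.75318822] [423.55351472 198.27496681 269.3911873 ]
[636.    159.      2.96    0.982  13.   ] 350.4375 [np.int64(807), np.int64(372)]
[636.    159.      2.96    0.976  13.   ] 122.9375 [np.int64(807)]
[636.    159.      2.96    0.991  13.   ] 218.875 [np.int64(372)]
[628.939 156.571   2.836   1.034   3.625] 203.9375 [np.int64(807), np.int64(372)]
[628.796 158.633   2.76    1.085   4.77 ] 49.375 [np.int64(807)]
[634.456 167.481   2.8     1.011  21.292] 92.5 [np.int64(372)]
```

View pics/c5.png

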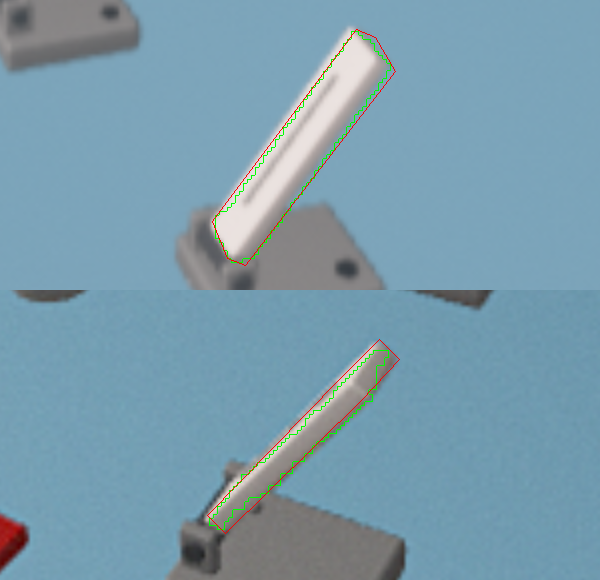

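View pics/full.png

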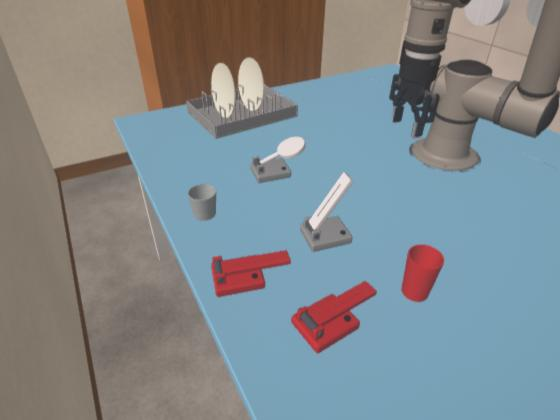

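```bash
python3 - <<'E'
from h import *
os=[]
for c in("scene","side"):
    d=read_camera(c); cv2.imwrite(f"pics/{c}_n.png",d["frame"][:,:,::-1])
    o0=cv2.resize(d["frame"][:,:,::-1],None,fx=8,fy=8,interpolation=cv2.INTER_CUBIC)
    cc=(proj(d,boxpts(636,159,2.955,1.02)).mean(0)*8).astype(int)
    row=[]
    for a in(.98,1.05):
        o=o0.copy(); P=boxpts(636,159,2.955,a,x0=13); q=np.int32((proj(d,P)+.5)*8)
        for i in range(8):
            for j in(1,2,4):
                if i^j>i: cv2.line(o,tuple(map(int,q[i])),tuple(map(int,q[i^j])),(0,0,255),1)
        row.append(o[cc[1]-290:cc[1]+290,cc[0]-200:cc[0]+200])
    cv2.imwrite(f"pics/z_{c}.png",np.hstack(row))
    f=d["frame"]; y,x=(cc[1]//8,cc[0]//8)
    print(c,[f[y,k].tolist() for k in range(x-12,x+13,2)])
E
```

```text
scene [[124, 165, 186], [125, 165, 186], [126, 164, 185], [214, 211, 213], [233, 224, 222], [205, 195, 192], [218, 209, 205], [234, 226, 223], [234, 226, 223], [200, 189, 185], [162, 154, 152], [132, 154, 168], [126, 165, 186]]
side [[119, 161, 183], [114, 157, 180], [113, 154, 177], [112, 157, 177], [110, 156, 178], [161, 172, 176], [210, 197, 191], [212, 199, 194], [150, 143, 139], [150, 141, 139], [143, 138, 135], [122, 112, 106], [108, 149, 170]]
```

View pics/z_scene.png

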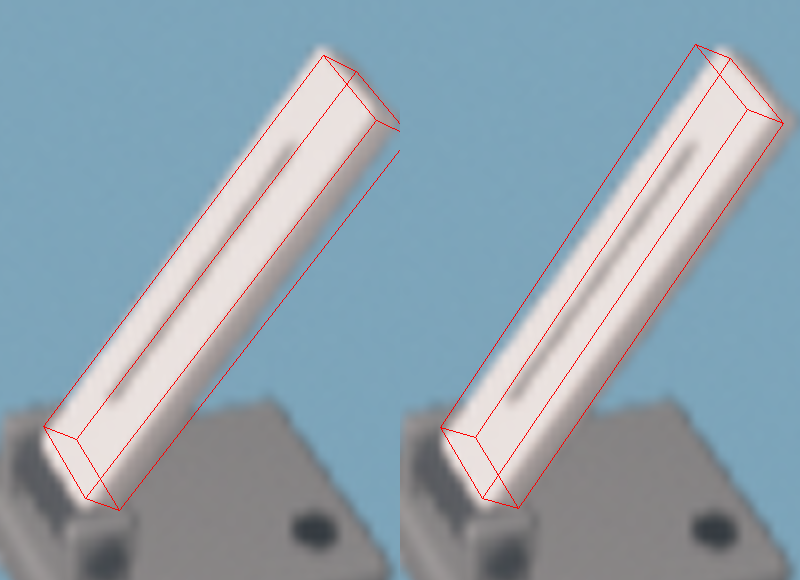

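View pics/z_side.png

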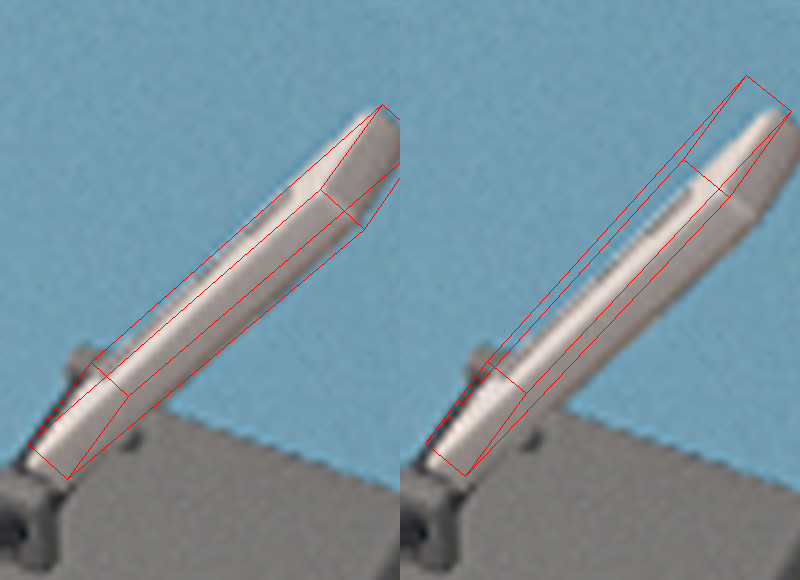

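```bash
cat > jf.py <<'E'
from h import *
import sys
cams={c:read_camera(c) for c in("scene","side")}
def mk(fn,thr,near):
    f=cv2.imread(fn)[:,:,::-1].astype(int); f=cv2.bilateralFilter(f.astype(np.uint8),5,25,2).astype(int)
    m=((f[...,0]-f[...,2]>-25)&(f[...,0]-f[...,1]<40)&(f[...,0]>thr)).astype(np.uint8)
    yy,xx=np.mgrid[:420,:560]; m[np.hypot(xx-near[0],yy-near[1])>60]=0
    m=cv2.morphologyEx(m,cv2.MORPH_OPEN,np.ones((3,3)))
    n,l,st,_=cv2.connectedComponentsWithStats(m); k=1+np.argmax(st[1:,4]); o=np.zeros((420,560),np.uint8)
    cs,_=cv2.findContours((l==k).astype(np.uint8),0,1); cv2.drawContours(o,cs,-1,1,-1); return o>0
def run(now):
    ep=[("0",.2),(now,1.02)]; D=[]
    for k,(e,a) in enumerate(ep):
        for j,c in enumerate(("scene","side")):
            n=proj(cams[c],boxpts(636,159,2.955,a)).mean(0)
            m=mk(f"pics/{c}{e}.png",145 if j==0 else 128,n); D.append((k,j,cams[c],m))
            print(e,c,m.sum(),hullmask(proj(cams[c],boxpts(636,159,2.955,a,x0=13))).sum())
    def cost(v):
        s=3*np.sum((v[6:10]/1.)**2)
        for k,j,d,m in D:
            q=proj(d,boxpts(v[0],v[1],v[2],v[3+k],x0=v[5]))+v[6+2*j:8+2*j]
            s+=np.abs(hullmask(q)-m).sum()
        return s
    v=np.array([636,159,2.955,.2,1.02,13,0,0,0,0.]); sc=np.array([5,5,.1,.1,.1,3,1,1,1,1])
    for k in range(8):
        sim=np.vstack([v]+[v+sc*np.eye(10)[i]/(k//2+1)*(-1)**k for i in range(10)])
        r=minimize(cost,v,method="Nelder-Mead",options=dict(initial_simplex=sim,maxiter=500,fatol=.2,xatol=.01)); v=r.x
    print(np.round(v,3),r.fun)
    for th in (v[4]-.06,v[4]-.03,v[4]+.03,v[4]+.06):
        def c2(u): w=v.copy(); w[4]=th; ix=[0,1,2,3,5,6,7,8,9]; w[ix]=u; return cost(w)
        r2=minimize(c2,np.delete(v,4),method="Nelder-Mead",options=dict(initial_simplex=np.vstack([np.delete(v,4)]+[np.delete(v+sc*np.eye(10)[i]/2,4) for i in range(10) if i!=4]),maxiter=800)); print(" prof",round(th,3),r2.fun)
    for j,c in enumerate(("scene","side")):
        o=cv2.resize(cv2.imread(f"pics/{c}{now}.png"),None,fx=8,fy=8,interpolation=cv2.INTER_CUBIC)
        q=np.int32((proj(cams[c],boxpts(v[0],v[1],v[2],v[4],x0=v[5]))+v[6+2*j:8+2*j]+.5)*8); cc=q.mean(0).astype(int)
        for i in range(8):
            for k in(1,2,4):
                if i^k>i: cv2.line(o,tuple(map(int,q[i])),tuple(map(int,q[i^k])),(0,0,255),1)
        cv2.imwrite(f"pics/jf_{c}{now}.png",o[cc[1]-290:cc[1]+290,max(0,cc[0]-200):cc[0]+200])
    a,b=[cv2.imread(f"pics/jf_{c}{now}.png") for c in("scene","side")]
    cv2.imwrite(f"pics/jf{now}.png",np.hstack([a,b]))
run(sys.argv[1])
E
python3 jf.py _n
```

```text
0 scene 753 850.9375
0 side 1032 1163.4375
_n scene 812 879.625
_n side 456 524.625
[ 6.36573e+02  1.58878e+02  2.92400e+00  2.46000e-01  1.01100e+00
  1.19580e+01 -2.36000e-01 -5.60000e-01  1.55000e-01  9.08000e-01] 381.2165522138798
 prof 0.951 546.3711676709609
 prof 0.981 431.4488214818458
 prof 1.041 459.71361849190873
 prof 1.071 629.5449808443724
```

View pics/jf_n.png

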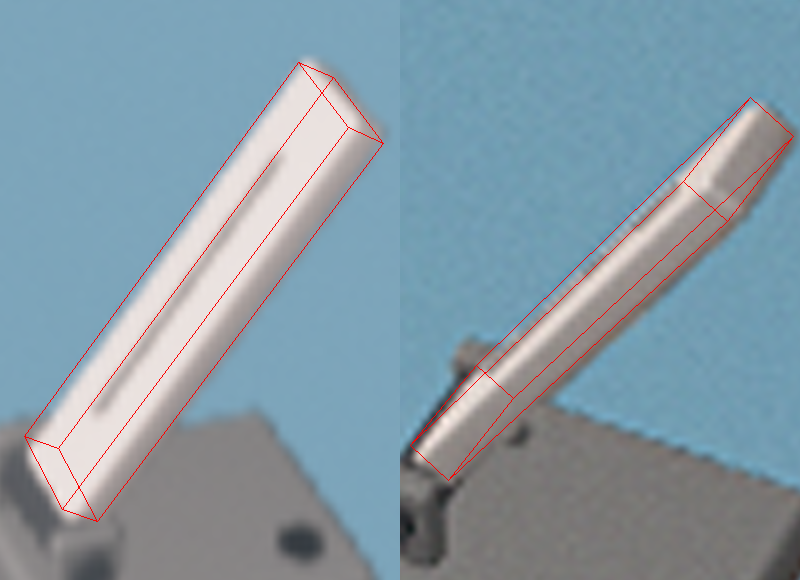

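```bash
cat > w.py <<'E'
from h import *
import sys
s=sense(); d=read_camera("wrist"); print(np.round(s["tool_pos"],1),s["time"])
M=R.from_quat(s["orientation"]).as_matrix(); T=np.array(d["tool_from_camera"])
k=800/560
row=[]
for th,col in((.95,(0,255,255)),(1.047,(0,0,255)),(1.15,(255,0,255))):
    o=cv2.resize(d["frame"][:,:,::-1],(2240,1680),interpolation=cv2.INTER_CUBIC)
    P=boxpts(636,159,2.955,th,x0=13); pc=((P-s["tool_pos"])@M-T[:3,3])@T[:3,:3]
    r=np.hypot(pc[:,0],pc[:,1]); t=np.arctan2(r,pc[:,2]); q=np.c_[d["fx"]*t*pc[:,0]/r+d["cx"],d["fy"]*t*pc[:,1]/r+d["cy"]]
    q=np.int32((q+.5)*4)
    for i in range(8):
        for j in(1,2,4):
            if i^j>i: cv2.line(o,tuple(map(int,q[i])),tuple(map(int,q[i^j])),col,1)
    c=q.mean(0).astype(int); x0=max(0,c[0]-130);y0=max(0,min(c[1]-300,1680-600)); row.append(o[y0:y0+600,x0:x0+260])
cv2.imwrite(sys.argv[1],np.hstack(row))
E
python3 w.py pics/w6.png
```

```text
[423.7 197.9 268.5] 7.9
```

View pics/w6.png

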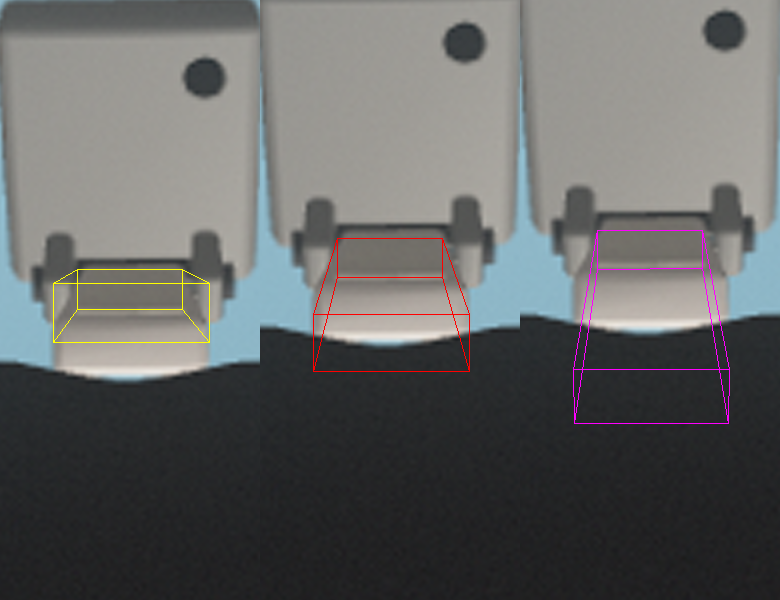

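Wrist view: tip face at crop (130,345) lies between the 0.95 and 1.047 outlines, so about 1.00 rad. The other cameras say about 1.01. There's plenty of time, so I'll re-grip and nudge up about 0.04.

Request:
arm_command --moves '[{"offset": [0,-40,0],"turn": 0},{"offset": [0,-85,0],"turn": 0},{"offset": [5,-130,0],"turn": 0},{"offset": [25,-150,0],"turn": 0},{"offset": [60,-150,0],"turn": 0},{"offset": [100,-150,0],"turn": 0},{"offset": [122,-150,0],"turn": 0},{"offset": [130,-150,0],"turn": 0},{"offset": [130,-150,0],"turn": 0}]'

```text
time: 8.85
tool_pos: [570.2, 170.2, 138.0]
orientation: [-0.451, 0.545, 0.452, 0.544]
wrist_force: [0.3, -0.0, -0.9]
gripper_width: 74.9
```

Request:
arm_command --moves '[{"offset": [0,0,0],"turn": 0},{"offset": [0,0,0],"turn": 0},{"offset": [0,0,0],"turn": 0},{"offset": [0,0,0],"turn": 0},{"offset": [0,0,0],"turn": 0},{"offset": [0,0,0],"turn": 0},{"offset": [0,0,0],"turn": 0},{"offset": [0,0,0],"turn": 0},{"offset": [0,0,0],"turn": 0}]' --claw 20 --squeeze 40

```text
time: 9.75
tool_pos: [571.1, 171.2, 140.6]
orientation: [-0.452, 0.543, 0.451, 0.546]
wrist_force: [-0.3, 2.6, 7.0]
gripper_width: 35.3
```

Request:
arm_command --moves '[{"offset": [-1,-1.5,0],"turn": 0},{"offset": [-2,-3,0],"turn": 0},{"offset": [-3,-4.6,0],"turn": 0},{"offset": [-3,-4.6,0],"turn": 0},{"offset": [-3,-4.6,0],"turn": 0},{"offset": [-3,-4.6,0],"turn": 0}]'

```text
time: 10.35
tool_pos: [573.3, 170.8, 142.0]
orientation: [-0.45, 0.545, 0.453, 0.544]
wrist_force: [-5.2, 4.8, 2.9]
gripper_width: 35.2
```

Request:
arm_command --moves '[{"offset": [-0.7,-1,0],"turn": 0},{"offset": [-1.2,-2,0],"turn": 0},{"offset": [-1.2,-2,0],"turn": 0},{"offset": [-1.2,-2,0],"turn": 0},{"offset": [-1.2,-2,0],"turn": 0}]'

```text
time: 10.85
tool_pos: [574.7, 170.5, 142.7]
orientation: [-0.45, 0.545, 0.453, 0.543]
wrist_force: [-6.3, 5.3, 1.5]
gripper_width: 35.4
```

Request:
arm_command --moves '[{"offset": [0,0,0],"turn": 0},{"offset": [0,0,0],"turn": 0},{"offset": [0,0,0],"turn": 0},{"offset": [0,0,0],"turn": 0},{"offset": [0,0,0],"turn": 0},{"offset": [0,0,0],"turn": 0}]' --claw 75

```text
time: 11.45
tool_pos: [577.0, 169.0, 143.1]
orientation: [-0.451, 0.544, 0.451, 0.545]
wrist_force: [0.1, 0.4, 0.2]
gripper_width: 74.6
```

Request:
arm_command --moves '[{"offset": [-25,0,0],"turn": 0},{"offset": [-60,0,0],"turn": 0},{"offset": [-100,0,0],"turn": 0},{"offset": [-120,40,0],"turn": 0},{"offset": [-130,85,0],"turn": 0},{"offset": [-130,130,0],"turn": 0},{"offset": [-130,150,0],"turn": 0},{"offset": [-130,150,0],"turn": 0},{"offset": [-130,150,0],"turn": 0}]'

```text
time: 12.35
tool_pos: [430.1, 197.1, 273.6]
orientation: [-0.452, 0.544, 0.451, 0.545]
wrist_force: [0.3, -0.0, 0.3]
gripper_width: 75.1
```

```bash
python3 -c "
from h import *
for c in('scene','side'): cv2.imwrite(f'pics/{c}_q.png',read_camera(c)['frame'][:,:,::-1])"
python3 w.py pics/w7.png; python3 jf.py _q; python3 chk2.py pics/c7.png
```

```text
[430.7 196.8 273. ] 12.45
0 scene 753 850.9375
0 side 1032 1163.4375
_q scene 801 879.625
_q side 413 524.625
[ 6.37294e+02  1.58035e+02  2.91600e+00  2.40000e-01  1.02800e+00
  1.27820e+01 -2.12000e-01 -4.56000e-01  2.35000e-01  5.92000e-01] 398.47789702745877
 prof 0.968 623.4336851242111
 prof 0.998 485.438751027649
 prof 1.058 401.2117162881339
 prof 1.088 491.83778488341363
12.6 [-0.24314856 -0.48678229 -0.57066375] [430.33501358 196.69504918 272.67045521]
[636.    159.      2.96    1.007  13.   ] 325.5 [np.int64(797), np.int64(354)]
[636.    159.      2.96    1.007  13.   ] 123.625 [np.int64(797)]
[636.    159.      2.96    1.014  13.   ] 190.625 [np.int64(354)]
[632.081 158.114   2.858   1.043   6.499] 195.5 [np.int64(797), np.int64(354)]
[636.241 161.692   2.878   1.049  11.107] 79.625 [np.int64(797)]
[631.634 160.832   2.845   1.043  18.989] 90.375 [np.int64(354)]
```

View pics/w7.png

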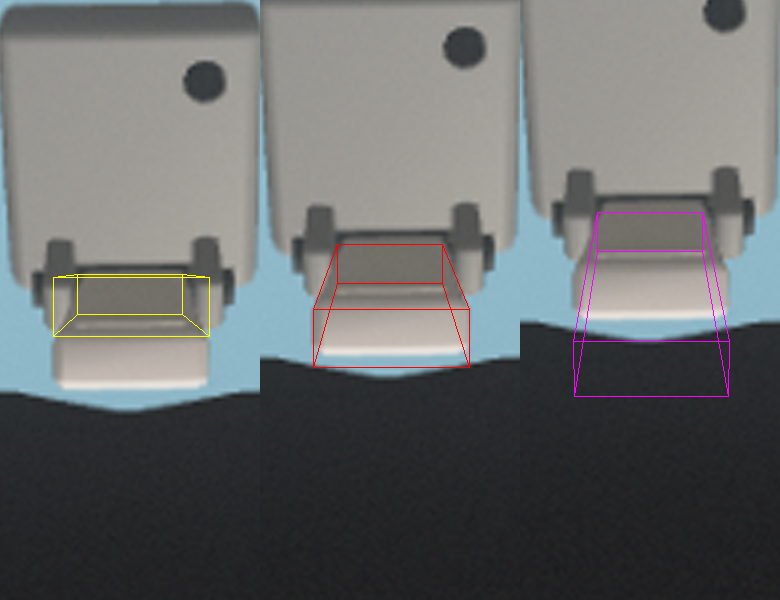

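View pics/jf_q.png

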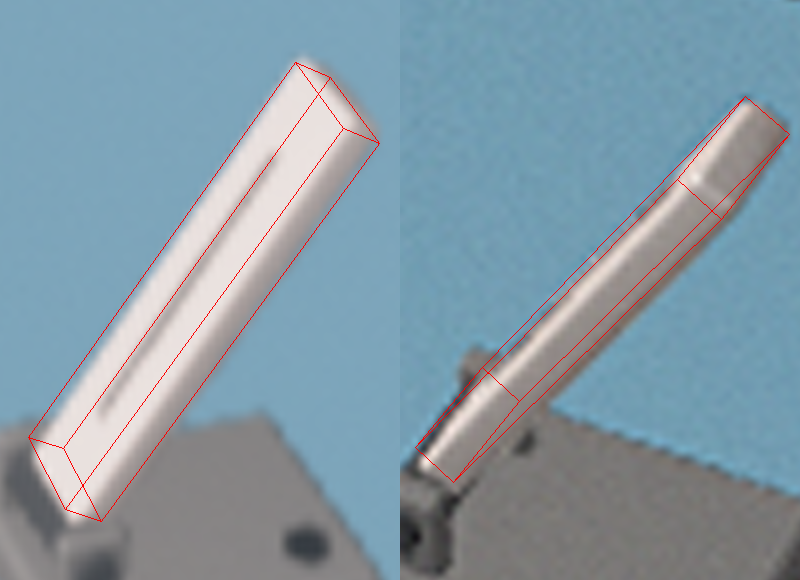

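View pics/full.png

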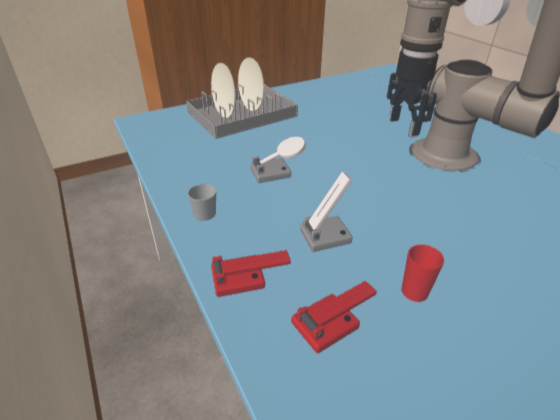

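```bash
python3 -c "
from workcell import *
print(close_job(), sense()['time'])"
```

```text
the job is handed in; nothing more can be done
the job is handed in; nothing more can be done
```

I raised the white bar lamp's bar to about 1.03 rad (59°), let go, and it held. The gripper was well clear of the lamp when I handed the job in.

- **How it went:** I gripped the bar by its sides near the free end and swung it up. After release it measured about 1.00 rad, so I gripped it again, nudged it up slightly and released it.
- **Angle checks:** After release, the final estimates were 1.01 to 1.05 rad in the scene and side cameras, 1.03 from a combined fit of the pictures from before and after, and about 1.025 in the wrist camera. The target was 1.047.
- **What disagreed:** The arm's own position had put the bar at about 1.05 rad when the cameras said 0.98 to 1.03. I trusted the cameras. I never found the cause of the difference.
- **Rest of the scene:** The last picture shows the round-headed lamp and the red look-alikes unchanged. The arm never went near them.
- **Limits:** The readings taken after each move showed no wrist force above about 10 N. The job took about 13 s of the 32 s allowed.

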